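# Clear the titration bench: glassware to the wash tub, stand fittings to the steel tray

## Robot

A 7-joint arm with a two-finger parallel gripper is mounted at the origin on the work surface. World frame = base frame: x ahead of the robot, y to its left, z up, the work surface at z = 0. Lengths are in mm, angles in rad, forces in N, time in s.
With the tool pointing down it reaches from about 350 to 900 mm from the base axis. Payload 7.2 kg.
Tool frame: the origin (TCP) lies on the centre line of the jaws, within the pads' length; the fingertips stand r.nose_length ahead of it and the grasp point (between the pads) lies 6 mm ahead of it (r.nose_length is the distance from the TCP to the fingertips, in mm); z points along the fingers, y is the line along which they close (so a half turn about z gives the same grasp; the last joint's range is limited). The gripper opens to 88 mm and grips with 3 to 60 N. Pads are 20 mm wide; open, the fingers measure 115 mm over their backs; the gripper's body (75 mm by 178 mm) begins 61 mm behind the grasp point.
Start: joints at [1.255, 0.411, -0.013, 1.596, 0.006, 1.134, -0.082], TCP at [153.283, -605.915, 221.253] pointing down, gripper open.
Joint ranges: [-2.95, 2.95], [-0.29, 1.99], [-1.47, 1.44], [0.14, 2.54], [-1.03, 4.17], [0.13, 1.85], [-2.86, 2.86]. Speed limits (rad/s): [2.39, 2.39, 3.01, 3.01, 3.14, 3.14, 3.14].

## Interface

Orientations are given as a 3x3 rotation matrix whose columns are the frame's x, y, z axes.
In Python, from cell import read_state, snapshot, camera_model, order, r gives the robot as it stands.
- The arm moves only by the tool move_arm, never from a script. Its argument "increments" is a list of rows, each a list of 2 entries, a list of its own where there are three numbers: the shift along the tool's x, y, z in m, then the turn about the tool's z in degrees. A call has 1 to 10 rows; each row shifts and turns the commanded pose from where the row before left it, along the tool's axes as they then stand; what a row does not reach is not made up. A row lasts 1/10 s, in which the tool goes at most 50 mm and 8.59 degrees, less where a joint would pass 70% of its speed; a pose out of reach is approached as far as the arm can. A call with a gripper value outside its range is refused whole. "hand" is the finger opening in m, from 0 to 0.0878, set as the call begins (left out, the last holds). The fingers move at their own pace and stop on an object; "squeeze" is the grip in N (left out, the last holds). Time passes only in rows, so rows that do not move let the fingers close. It gives the time, the measured TCP pose, the force, the opening and the grip force at its end, in the units of the state.
- read_state(): the state, without advancing time (a new reading comes with each control period).
- snapshot(name): name is "scene" or "top" or "wrist"; returns the picture (420x560x3 uint8, red, green, blue); there is no depth.
- camera_model(name): a dict with "K" (3x3 intrinsics, pixels), "rvec" (rotation vector, rad) and "tvec" (3), from world to camera coordinates, as OpenCV has them. Camera axes: x right, y down, z forward; pixel columns grow to the right and rows downward; lengths in mm; the calibration is good to about 2 mm. A picture is of the moment at which its call begins: read the wrist's pose just before it. camera_model takes no time and is no camera call; for the wrist camera it gives the pose at the moment of the call.
- order.close_job(): hands the job in; it is judged then, once.
The state is a dict: "time_s": time; "joint_pos": joint angles; "joint_velocities": joint speeds; "joint_torque": joint torques, N m; "tool_pos": TCP position; "ee_rot": TCP orientation; "ft_force": force on the tool from outside, world axes, zero at the start; "wrist_torque": the same for the moment, N m; "grip_width": opening from 0.0 (shut) to 1.0 (fully open); "gripper_force": force on a finger pad.
Only numpy, scipy, OpenCV 4.12 (cv2) and the standard library are available. Lean on these libraries where they do the work, as an engineer would, in place of code of your own. Each camera call takes 0.05 s, during which the arm holds its last target. There are 200 camera calls.

## Task

The titrations are finished, so clear the bench by sorting what was used: stand the glassware (the open conical flask and the beaker) upright in the white wash tub, and lay the metal stand fittings (the boss head and the clamp) on the floor of the steel tray. Set every piece down gently instead of dropping it, do not tip the glass over, and leave the stoppered amber bottle and the filter paper box where they are.

Things in the scene. Friction and masses are not known exactly. Their poses are not given: they have to be found in the camera images.
- tub: White polypropylene wash tub, fixed to the bench, open on top. Outside 240 mm along its x, 180 mm along its y, 65 mm high; walls and floor 4 mm thick (inside 232 x 172 mm, inner floor 4 mm above the bench). An 8 mm turned-out rim runs round the top, with 18 mm hand grips at the two x ends. Origin: centre of the underside; z up.
- tray: Shallow stainless steel instrument tray, fixed to the bench, open on top. Outside 240 mm along its x, 180 mm along its y, 38 mm high; walls and floor 3 mm thick (inside 234 x 174 mm, inner floor 3 mm above the bench); a 10 mm flange runs round the top. Origin: centre of the underside; z up. Tub and tray stand left and right, either way round.
- flask_mid (a point): Open conical flask of clear glass, about 70 to 110 g, upright: base 64 mm across, 105 mm high; the wall slopes in to a straight neck 25 mm across from 76 to 100 mm above the base, with a lip 31 mm across at the top. The point is on the axis half-way up (52.5 mm above the base), so the middle of the neck is 36 mm above it; z is the axis, up. The slope is a poor grip.
- beaker_mid (a point): Small open beaker of clear glass, empty, about 50 to 80 g, standing upright: 50 mm across (lip 53 mm), 70 mm high, straight wall. The point is on the axis half-way up (35 mm above the base); z is the axis, up.
- boss_mid (a point): Boss head (clamp holder) of grey cast metal, about 150 to 250 g, lying on the bench: a casting 88 mm long (its x) by 30 mm wide (y) by 30 mm high (z) with an open jaw either side of a solid web 16 mm long in the middle, and a thumbscrew with a 24 mm wing out of each end; 142 mm long over the wings. The point is at the centre of the web, 15 mm above the bench; grip across y there (30 mm).
- clamp_mid (a point): Retort clamp, grey cast metal, about 160 to 260 g, 182 mm long, lying flat, 26 mm high. Point: centre of its solid knuckle (44 mm along x, 24 mm wide in y, 26 mm high), 13 mm above the bench; grip across y there. Centre of mass about 18 mm from it towards +x. From it the 11 mm rod runs to x = -90 mm; two jaws, 64 mm apart at most, run to +92 mm; a thumbscrew stands out to y = +43 mm at x = +42 mm. z up.
- clamp_jaw (a point): Point between the jaw ends of the clamp, 92 mm from clamp_mid along its +x.
- clamp_rod (a point): Free end of the clamp's rod, 90 mm from clamp_mid along its -x.
- amber_mid (a point): Stoppered reagent bottle of amber glass, to be left alone: 60 mm across, 108 mm high with its stopper, standing among the things; the point is on its axis 54 mm above the bench.
- paper_box_mid (a point): Flat round box of filter papers, to be left alone: 100 mm across, 23 mm high, lying among the things; the point is on its axis 12 mm above the bench.
- flask: The conical flask again: origin at the centre of its base.
- beaker: The beaker again: origin at the centre of its base.
- boss: The boss head again: origin at the centre of its underside.
- clamp: The clamp again: origin at the underside of its knuckle.

How it is judged (in metres and radians):
At the end, for the whole second after the job is handed in: The flask and the beaker stand upright (within 0.15 rad) on the floor of the wash tub, the boss head lies on the floor of the steel tray, both ends of the clamp lie inside the steel tray and no higher than 45 mm above its underside, all are at rest (under 0.02 m/s), released (x of flask_mid in the frame of tub between -0.116 and 0.116 m and y of flask_mid in the frame of tub between -0.086 and 0.086 m and z of flask_mid in the frame of tub between 0 and 0.065 m and angle between each of flask, beaker's own z axis and vertical below 0.15 rad and linear speed of each of flask, beaker, boss, clamp below 0.02 m/s and x of beaker_mid in the frame of tub between -0.116 and 0.116 m and y of beaker_mid in the frame of tub between -0.086 and 0.086 m and z of beaker_mid in the frame of tub between 0 and 0.048 m and x of boss_mid in the frame of tray between -0.117 and 0.117 m and y of boss_mid in the frame of tray between -0.087 and 0.087 m and z of boss_mid in the frame of tray between 0 and 0.035 m and x of clamp_jaw in the frame of tray between -0.12 and 0.12 m and y of clamp_jaw in the frame of tray between -0.09 and 0.09 m and z of clamp_jaw in the frame of tray between 0 and 0.045 m and x of clamp_rod in the frame of tray between -0.12 and 0.12 m and y of clamp_rod in the frame of tray between -0.09 and 0.09 m and z of clamp_rod in the frame of tray between 0 and 0.045 m); the robot touches nothing.
It fails at once if the flask or the beaker is dropped, faster than 0.8 m/s without touching the fingers (a fall of about 3 cm) ((linear speed of flask above 0.8 m/s and contact force between the fingers and flask below 0.05 N) or (linear speed of beaker above 0.8 m/s and contact force between the fingers and beaker below 0.05 N)).
It fails at once if the boss head or the clamp is dropped, faster than 0.8 m/s without touching the fingers (a fall of about 3 cm) ((linear speed of boss above 0.8 m/s and contact force between the fingers and boss below 0.05 N) or (linear speed of clamp above 0.8 m/s and contact force between the fingers and clamp below 0.05 N)).
It fails at once if the flask or the beaker is tipped over, more than 0.8 rad from upright (angle between any of flask, beaker's own z axis and vertical above 0.8 rad).
It fails at once if the amber bottle or the filter paper box is moved more than 30 mm or knocked over (distance of any of amber_mid, paper_box_mid from where it was at the start of the episode above 0.03 m).
It also fails if it takes over 70 s, if anything falls off the work surface, if the arm or the gripper's body presses on something with over 40 N, if the wrist force passes 120 N, or if a joint passes its speed limit or range.

## Working session

There is one attempt and no reset: what is moved stays moved. The work goes in short steps, Python scripts to look and compute and a tool call to move; the robot and the scene stay as the last step left them, time stands still between calls to the robot, and variables do not carry over. Pictures are saved under pics/ and viewed, at most 10 in all, crops included, and the job is handed in when it is done.

Besides the shell and the picture viewer there is one more tool, called after "Emit:" in YAML: its name, and indented under it one key for each argument. move_arm: Moves the arm, as the interface text tells. Its arguments: {"type":"object","properties":{"increments":{"type":"array","items":{"type":"array"}},"hand":{"type":"number"},"squeeze":{"type":"number"}},"required":["increments"]}

```bash
mkdir -p pics
python3 - <<'E'
from cell import *
import cv2,numpy as np
s=read_state();print(s, r.nose_length)
for n in("top","scene"):
    c=camera_model(n);print(n,c)
    im=snapshot(n);cv2.imwrite(f"pics/{n}0.png",im[:,:,::-1])
E
```

```text
{'time_s': 0.0, 'joint_pos': array([ 1.25479091,  0.4119369 , -0.01273896,  1.59703212,  0.00562825,
        1.13426176, -0.08221186]), 'joint_velocities': array([ 0.00099292,  0.00085154, -0.00078147,  0.00022005,  0.00044558,
       -0.00021168,  0.00094821]), 'joint_torque': array([ 1.32294276e-04, -5.87945902e+01,  6.41482808e-01, -2.91070890e+01,
       -5.39417972e-02,  1.83016359e-02,  1.33089984e-04]), 'tool_pos': array([ 153.14340932, -605.43746498,  220.3907533 ]), 'ee_rot': array([[ 9.69440891e-01,  2.45324465e-01, -5.15754853e-04],
       [ 2.45324974e-01, -9.69439712e-01,  1.51698637e-03],
       [-1.27839366e-04, -1.59715616e-03, -9.99998716e-01]]), 'ft_force': array([-1.07483789,  0.55104203, -0.54562466]), 'wrist_torque': array([-0.05239924,  0.00897777,  0.03880697]), 'gripper_force': 0.0, 'grip_width': 1.002143271846985} 25.0
top {'K': array([[496.18177427,   0.        , 282.26455521],
       [  0.        , 496.18177427, 206.74157436],
       [  0.        ,   0.        ,   1.        ]]), 'rvec': array([ 2.10206374, -2.12406111,  0.18227672]), 'tvec': array([  14.93169476,  558.16336111, 1110.12958913])}
scene {'K': array([[521.57427936,   0.        , 286.81176889],
       [  0.        , 521.57427936, 213.93643986],
       [  0.        ,   0.        ,   1.        ]]), 'rvec': array([ 1.95538766,  1.54335339, -0.6157127 ]), 'tvec': array([-120.74325587, -325.17516392, 1752.16134943])}
```

View pics/top0.png

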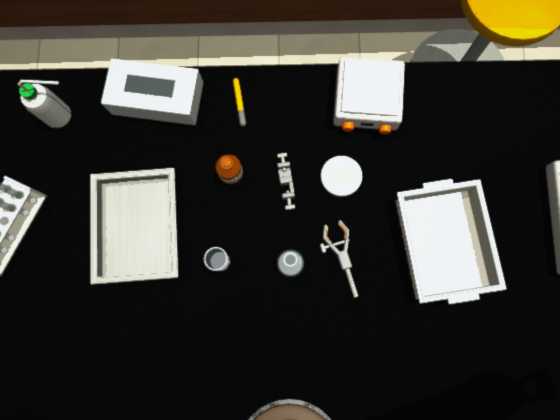

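View pics/scene0.png

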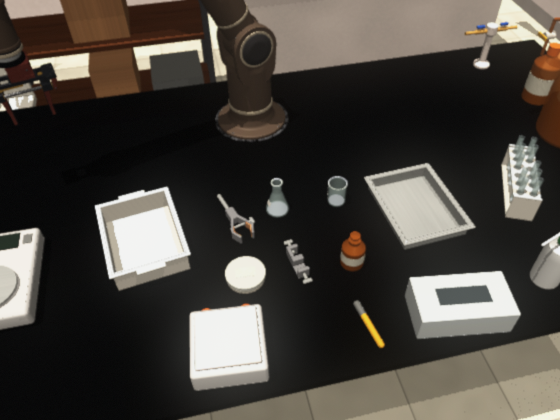

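The top view shows the steel tray at about (134,226) and the white tub with grips at about (450,241). The beaker is at (217,259), the flask at (290,263), the boss at (286,181) and the clamp knuckle at about (344,258). The clamp's rod end is at (355,295) and its jaws are near (336,230). The amber bottle is at (230,168) and the paper box at (341,176). The scene view agrees with this layout.

```bash
cat > h.py <<'E'
from cell import *
import cv2,numpy as np
def ray(n,uv,z,c=None):
    c=c or camera_model(n);R=cv2.Rodrigues(c["rvec"])[0];o=-R.T@c["tvec"]
    d=R.T@np.linalg.solve(c["K"],[uv[0],uv[1],1]);return (o+d*(z-o[2])/d[2]).round(1)
def proj(n,p,c=None):
    c=c or camera_model(n);return cv2.projectPoints(np.array([p],float),c["rvec"],c["tvec"],c["K"],None)[0].ravel().round(1)
E
python3 - <<'E'
from h import *
im=cv2.imread("pics/top0.png");g=cv2.cvtColor(im,cv2.COLOR_BGR2GRAY)
m=(im.max(2)>45).astype(np.uint8)
n,l,st,ce=cv2.connectedComponentsWithStats(m)
c=camera_model("top");R=cv2.Rodrigues(c["rvec"])[0];print("cam",-R.T@c["tvec"])
for i in range(1,n):
    x,y,w,h,a=st[i]
    if a>100 and 60<y+h/2<320 and 80<x+w/2<520:
        pts=np.argwhere(l==i)[:,::-1].astype(np.float32)
        q=cv2.minAreaRect(pts)
        print(x,y,w,h,a,ce[i].round(1),np.round(q[0],1),np.round(q[1],1),round(q[2],1),"z0",ray("top",q[0],0))
        for zt in(38,65):
            if a>5000: print([ray("top",p,zt).tolist() for p in cv2.boxPoints(q)])
crop=cv2.resize(im[145:305,195:365],None,fx=3.5,fy=3.5,interpolation=cv2.INTER_CUBIC)
cv2.imwrite("pics/crop0.png",np.clip(crop*1.5,0,255))
E
```

```text
cam [ 337.88780745  -11.11655184 1195.76973106]
0 0 560 134 39671 [281.4  50.3] [279.5  66.5] [133. 559.] 90.0 z0 [939.5  14.1   0. ]
[[1121.2, 743.2, 38.0], [1090.2, -702.0, 38.0], [734.7, -661.8, 38.0], [755.8, 706.6, 38.0]]
[[1102.9, 725.6, 65.0], [1072.7, -685.9, 65.0], [725.5, -646.6, 65.0], [746.0, 689.9, 65.0]]
232 77 14 49 351 [238.9 100.7] [239.  101.1] [48.8  7.6] 80.5 z0 [845.9 118.6   0. ]
277 152 19 58 591 [286.  179.5] [285.8 180.6] [57.7 13.7] 81.3 z0 [634.5   0.8   0. ]
215 154 28 30 630 [229.  168.5] [229.  168.5] [29.  26.2] 45.0 z0 [667.5 142.3   0. ]
320 155 43 42 1426 [341.1 175.4] [341.  175.5] [41. 42.] 90.0 z0 [ 645.7 -136.2    0. ]
90 167 89 118 9717 [133.1 225.8] [132.4 225.4] [114.4  88.8] 88.0 z0 [526.5 377.9   0. ]
[[658.4, 485.8, 38.0], [663.4, 269.3, 38.0], [388.8, 250.8, 38.0], [383.4, 457.9, 38.0]]
[[651.0, 474.2, 65.0], [655.8, 262.8, 65.0], [387.6, 244.7, 65.0], [382.4, 446.9, 65.0]]
396 178 111 127 10643 [449.5 241.3] [449.6 241.1] [126.4  91.5] 77.7 z0 [ 479.5 -392.1    0. ]
[[601.0, -251.4, 38.0], [645.8, -466.7, 38.0], [354.5, -503.0, 38.0], [312.8, -297.7, 38.0]]
[[594.8, -245.8, 65.0], [638.7, -456.1, 65.0], [354.1, -491.6, 65.0], [313.4, -291.0, 65.0]]
320 220 39 78 831 [340.7 252.8] [337.5 260. ] [78.8 31.1] 82.0 z0 [ 436.9 -121.4    0. ]
203 246 28 26 540 [216.1 258.7] [215.8 259.2] [26.6 25. ] 56.3 z0 [441.8 171.6   0. ]
277 250 27 26 566 [290.1 262.5] [290.  262.5] [25. 26.] 90.0 z0 [432.   -7.3   0. ][ WARN:0@0.054] global loadsave.cpp:1063 imwrite_ Unsupported depth image for selected encoder is fallbacked to CV_8U.
```

View pics/crop0.png

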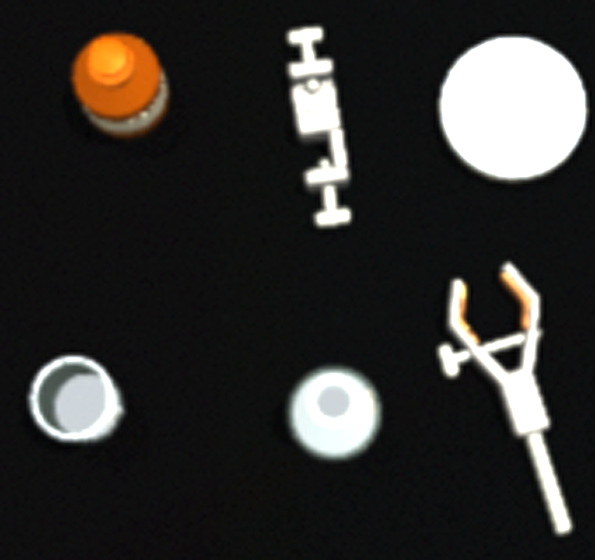

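The crop (3.5x zoom, offset 195,145) shows the pieces clearly:
- **Beaker:** lip centre at (70,396).
- **Flask:** base centre at (335,412), lip centre at (333,402).
- **Boss:** wing centres at (306,36) and (333,217).
- **Clamp:** rod end at (564,531), jaw tips at (458,283) and (508,266), thumbscrew on the left, which is its +y side.

Next I turn these into world positions.

```bash
cat >> h.py <<'E'
def cr(u,v): return ((u+.5)/3.5-.5+195,(v+.5)/3.5-.5+145)
def plan(x,y,z,yaw,tcp=True):
    """from measured pose: shift in tool axes after turning to yaw (deg, tool x axis), z = grasp point height"""
    s=read_state();R=s["ee_rot"];y0=np.degrees(np.arctan2(R[1,0],R[0,0]))
    a=np.radians(yaw);d=np.array([x,y,z+6])-s["tool_pos"]
    tx=np.array([np.cos(a),np.sin(a),0]);ty=np.array([np.sin(a),-np.cos(a),0])
    print("t",round(s["time_s"],2),"turn(tool z)",round(y0-yaw,1),"shift m",(np.array([d@tx,d@ty,-d[2]])/1000).round(4))
E
python3 - <<'E'
from h import *
im=cv2.imread("pics/top0.png")
m=(im.max(2)>45).astype(np.uint8)
n,l,st,ce=cv2.connectedComponentsWithStats(m)
for nm,(u,v),z in(("tray",(133,226),38),("tub",(445,240),65)):
    i=l[v,u]; h=cv2.convexHull(np.argwhere(l==i)[:,::-1].astype(np.int32)).reshape(-1,2)
    w=np.array([ray("top",p,z)[:2] for p in h],np.float32);q=cv2.minAreaRect(w);print(nm,q,cv2.boxPoints(q).round().tolist())
print("beaker",ray("top",cr(70.5,395.5),70)," base blob",ray("top",(215.8,259.2),35))
print("flask lip",ray("top",cr(333,402),105),"base",ray("top",(290,262.5),0))
a,b=ray("top",cr(306,36),15),ray("top",cr(333,217),15);print("boss",a,b,(a+b)/2,np.linalg.norm(a-b))
r_=ray("top",cr(564,531),13);j=(ray("top",cr(458,283),13)+ray("top",cr(508,266),13))/2
d=j-r_;print("clamp",r_,j,np.linalg.norm(d),r_+d*90/182,np.degrees(np.arctan2(d[1],d[0])),"knuckle",ray("top",cr(525,403),26))
print("amber top",ray("top",cr(109,60),108),"paper",ray("top",(341,175.5),23))
print("scene beaker lip",proj("scene",[*ray("top",cr(70.5,395.5),70)]),"flask lip",proj("scene",ray("top",cr(333,402),105)),"boss",proj("scene",(a+b)/2))
E
```

```text
tray ((523.626953125, 363.5404357910156), (268.23736572265625, 206.96417236328125), 3.8098819255828857) [[383.0, 458.0], [397.0, 251.0], [664.0, 269.0], [651.0, 476.0]]
tub ((475.297119140625, -370.17303466796875), (283.49359130859375, 206.93812561035156), 8.646008491516113) [[320.0, -289.0], [351.0, -494.0], [631.0, -451.0], [600.0, -247.0]]
beaker [439.2 163.2  70. ]  base blob [438.7 166.2  35. ]
flask lip [430.3  -7.3 105. ] base [432.   -7.3   0. ]
boss [696.2   9.2  15. ] [565.7  -8.4  15. ] [6.3095e+02 4.0000e-01 1.5000e+01] 131.68147174147165
clamp [ 350.4 -160.4   13. ] [ 524.55 -111.15   13.  ] 180.98006796329807 [ 436.51813187 -136.0456044    13.        ] 15.791018818412477 knuckle [ 435.  -135.7   26. ]
amber top [653.6 135.9 108. ] paper [ 639.8 -133.8   23. ]
scene beaker lip [337.  181.8] flask lip [275.4 180.6] boss [296.3 258.9]
```

```bash
python3 -c "
from h import *
plan(431,-7,150,8.6)"
```

```text
t 0.1 turn(tool z) 5.6 shift m [ 0.3642 -0.5502  0.0645]
```

Emit:
move_arm:
  increments:
    - [[0, 0, 0], 5.6]
    - [[0.018, -0.0275, 0.003], 0]
    - [[0.018, -0.0275, 0.003], 0]
    - [[0.018, -0.0275, 0.003], 0]
    - [[0.018, -0.0275, 0.003], 0]
    - [[0.018, -0.0275, 0.003], 0]
    - [[0.018, -0.0275, 0.003], 0]
    - [[0.018, -0.0275, 0.003], 0]
    - [[0.018, -0.0275, 0.003], 0]
    - [[0.018, -0.0275, 0.003], 0]
  hand: 0.06
  squeeze: 15

```text
time_s: 1.1
tool_pos: [276.7, -335.6, 194.0]
ee_rot: [[0.989, 0.15, -0.0], [0.15, -0.989, 0.0], [-0.0, -0.0, -1.0]]
ft_force: [0.6, 0.6, 1.3]
grip_width: 0.683
gripper_force: 0.0
```

Emit:
move_arm:
  increments:
    - [[0.018, -0.0275, 0.003], 0]
    - [[0.018, -0.0275, 0.003], 0]
    - [[0.018, -0.0275, 0.003], 0]
    - [[0.018, -0.0275, 0.003], 0]
    - [[0.018, -0.0275, 0.003], 0]
    - [[0.018, -0.0275, 0.003], 0]
    - [[0.018, -0.0275, 0.003], 0]
    - [[0.018, -0.0275, 0.003], 0]
    - [[0.018, -0.0275, 0.003], 0]
    - [[0, 0, 0], 0]

```text
time_s: 2.1
tool_pos: [400.8, -64.3, 167.1]
ee_rot: [[0.988, 0.155, 0.001], [0.155, -0.988, 0.002], [0.001, -0.001, -1.0]]
ft_force: [-0.9, -0.9, 0.4]
grip_width: 0.686
gripper_force: 0.0
```

```bash
python3 -c "
from h import *
plan(431,-7,150,8.6)
im=snapshot('wrist');c=camera_model('wrist');cv2.imwrite('pics/w1.png',im[:,:,::-1]);
for p in((431,-7,105),(439,164,70),(436.5,-136,26)):print(proj('wrist',p,c))"
```

```text
t 2.1 turn(tool z) 0.3 shift m [ 0.0384 -0.0522  0.0111]
[200.8 170.9]
[ -8.5 120. ]
[355.9 172.5]
```

View pics/w1.png

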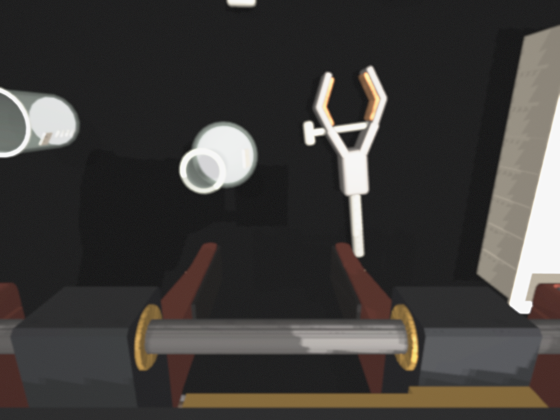

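The wrist view puts the flask lip at (203,171) and the clamp knuckle at (355,173). Both match the predictions within 3 px. Approaching the flask neck.

Emit:
move_arm:
  increments:
    - [[0.0192, -0.026, 0], 0.3]
    - [[0.0192, -0.026, 0], 0]
    - [[0, 0, 0], 0]
    - [[0, 0, 0.02], 0]
    - [[0, 0, 0.02], 0]
    - [[0, 0, 0.02], 0]
    - [[0, 0, 0.013], 0]
    - [[0, 0, 0], 0]

```text
time_s: 2.95
tool_pos: [428.1, -12.7, 92.7]
ee_rot: [[0.99, 0.143, -0.004], [0.143, -0.99, -0.001], [-0.004, -0.0, -1.0]]
ft_force: [-0.4, -0.9, 1.2]
grip_width: 0.686
gripper_force: 0.0
```

```bash
python3 -c "
from h import *
plan(431,-7,88,8.6)"
```

```text
t 2.95 turn(tool z) -0.4 shift m [ 0.0037 -0.0052 -0.0013]
```

Emit:
move_arm:
  increments:
    - [[0.0035, -0.005, 0], -0.4]
    - [[0, 0, 0], 0]
    - [[0, 0, 0], 0]

```text
time_s: 3.25
tool_pos: [433.3, -5.6, 95.0]
ee_rot: [[0.988, 0.151, 0.001], [0.151, -0.988, -0.0], [0.001, 0.0, -1.0]]
ft_force: [0.1, -0.4, -0.2]
grip_width: 0.687
gripper_force: 0.0
```

Emit:
move_arm:
  increments:
    - [[0, 0, 0], 0]
    - [[0, 0, 0], 0]
    - [[0, 0, 0], 0]
    - [[0, 0, 0], 0]
    - [[0, 0, 0], 0]
    - [[0, 0, 0], 0]
    - [[0, 0, 0], 0]
  hand: 0.015
  squeeze: 15

```text
time_s: 3.95
tool_pos: [432.8, -5.6, 94.3]
ee_rot: [[0.989, 0.151, 0.0], [0.151, -0.989, -0.0], [0.0, 0.0, -1.0]]
ft_force: [0.7, -0.4, 0.9]
grip_width: 0.322
gripper_force: 15.0
```

Emit:
move_arm:
  increments:
    - [[0, 0, -0.01], 0]
    - [[0, 0, -0.02], 0]
    - [[0, 0, -0.03], 0]
    - [[0, 0, -0.03], 0]
    - [[0, 0, -0.01], 0]
    - [[0, 0, 0], 0]

```text
time_s: 4.55
tool_pos: [433.5, -5.5, 195.6]
ee_rot: [[0.989, 0.151, 0.003], [0.151, -0.989, -0.001], [0.003, 0.001, -1.0]]
ft_force: [-0.4, 0.2, -1.1]
grip_width: 0.317
gripper_force: 15.0
```

```bash
python3 -c "
from h import *
plan(531,-368,188,8.6)"
```

```text
t 4.55 turn(tool z) 0.1 shift m [0.0422 0.373  0.0016]
```

Emit:
move_arm:
  increments:
    - [[0.001, 0.009, 0], 0]
    - [[0.002, 0.02, 0], 0]
    - [[0.0034, 0.03, 0], 0]
    - [[0.0034, 0.03, 0], 0]
    - [[0.0034, 0.03, 0], 0]
    - [[0.0034, 0.03, 0], 0]
    - [[0.0034, 0.03, 0], 0]
    - [[0.0034, 0.03, 0], 0]
    - [[0.0034, 0.03, 0], 0]
    - [[0.0034, 0.03, 0], 0]

```text
time_s: 5.55
tool_pos: [502.3, -268.5, 191.9]
ee_rot: [[0.989, 0.151, -0.003], [0.151, -0.989, 0.001], [-0.003, -0.002, -1.0]]
ft_force: [-0.1, -0.2, -0.3]
grip_width: 0.318
gripper_force: 15.0
```

Emit:
move_arm:
  increments:
    - [[0.0034, 0.03, 0], 0]
    - [[0.0034, 0.03, 0], 0]
    - [[0.0034, 0.025, 0], 0]
    - [[0.002, 0.014, 0], 0]
    - [[0.001, 0.005, 0], 0]
    - [[0, 0, 0], 0]
    - [[0, 0, 0], 0]

```text
time_s: 6.25
tool_pos: [532.0, -366.2, 193.9]
ee_rot: [[0.988, 0.153, -0.0], [0.153, -0.988, 0.001], [-0.0, -0.001, -1.0]]
ft_force: [0.2, -1.0, -0.9]
grip_width: 0.324
gripper_force: 15.0
```

```bash
python3 -c "
from h import *
plan(531,-368,92,8.6)
im=snapshot('top');cv2.imwrite('pics/top1.png',im[150:320,370:530,::-1].repeat(3,0).repeat(3,1))"
```

```text
t 6.25 turn(tool z) 0.2 shift m [-0.0013  0.0016  0.0959]
```

View pics/top1.png

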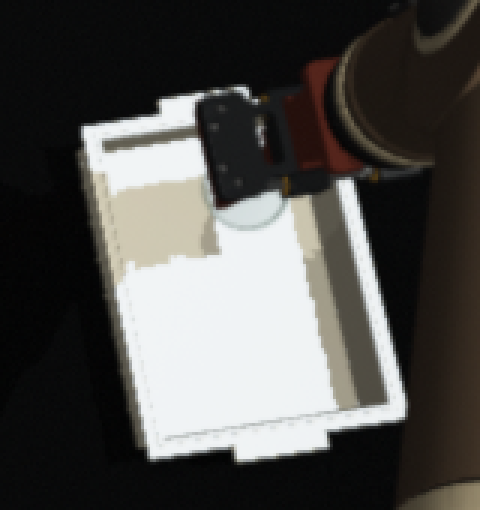

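The held flask is over the tub's far half, at crop (245,195), well clear of the walls. Lowering it.

Emit:
move_arm:
  increments:
    - [[0, 0, 0.01], 0]
    - [[0, 0, 0.02], 0]
    - [[0, 0, 0.02], 0]
    - [[0, 0, 0.02], 0]
    - [[0, 0, 0.015], 0]
    - [[0, 0, 0.005], 0]
    - [[0, 0, 0.002], 0]
    - [[0, 0, 0.002], 0]
    - [[0, 0, 0], 0]

```text
time_s: 7.2
tool_pos: [532.4, -367.8, 100.8]
ee_rot: [[0.988, 0.151, 0.001], [0.151, -0.988, -0.001], [0.001, 0.001, -1.0]]
ft_force: [-0.0, 0.8, -1.2]
grip_width: 0.319
gripper_force: 15.0
```

Emit:
move_arm:
  increments:
    - [[0, 0, 0.001], 0]
    - [[0, 0, 0.001], 0]
    - [[0, 0, 0], 0]

```text
time_s: 7.5
tool_pos: [532.1, -367.7, 98.4]
ee_rot: [[0.989, 0.151, 0.0], [0.151, -0.989, -0.0], [0.0, 0.0, -1.0]]
ft_force: [0.3, -0.9, -0.4]
grip_width: 0.32
gripper_force: 15.0
```

Emit:
move_arm:
  increments:
    - [[0, 0, 0.001], 0]
    - [[0, 0, 0], 0]

```text
time_s: 7.7
tool_pos: [532.5, -368.3, 98.2]
ee_rot: [[0.989, 0.151, 0.001], [0.151, -0.989, -0.001], [0.001, 0.001, -1.0]]
ft_force: [0.0, -0.7, 4.4]
grip_width: 0.317
gripper_force: 15.0
```

Emit:
move_arm:
  increments:
    - [[0, 0, 0.001], 0]
    - [[0, 0, 0], 0]

```text
time_s: 7.9
tool_pos: [532.6, -368.6, 97.9]
ee_rot: [[0.989, 0.151, 0.002], [0.151, -0.989, -0.002], [0.001, 0.002, -1.0]]
ft_force: [-2.8, -0.5, 9.9]
grip_width: 0.321
gripper_force: 15.0
```

Emit:
move_arm:
  increments:
    - [[0, 0, -0.001], 0]
    - [[0, 0, 0], 0]
    - [[0, 0, 0], 0]
    - [[0, 0, 0], 0]
    - [[0, 0, 0], 0]
    - [[0, 0, 0], 0]
  hand: 0.06

```text
time_s: 8.5
tool_pos: [532.0, -367.6, 97.0]
ee_rot: [[0.988, 0.151, -0.0], [0.151, -0.988, 0.0], [-0.0, -0.0, -1.0]]
ft_force: [-0.7, 0.2, -0.9]
grip_width: 0.679
gripper_force: 0.0
```

Emit:
move_arm:
  increments:
    - [[0, 0, -0.01], 0]
    - [[0, 0, -0.025], 0]
    - [[0, 0, -0.03], 0]
    - [[0, 0, -0.03], 0]
    - [[0, 0, -0.005], 0]
    - [[0, 0, 0], 0]
  hand: 0.078

```text
time_s: 9.1
tool_pos: [532.6, -368.0, 199.0]
ee_rot: [[0.989, 0.151, 0.002], [0.151, -0.989, -0.002], [0.002, 0.002, -1.0]]
ft_force: [0.4, 1.1, -0.2]
grip_width: 0.891
gripper_force: 0.0
```

```bash
python3 -c "
from h import *
plan(439,164,150,8.6)"
```

```text
t 9.1 turn(tool z) 0.1 shift m [-0.013 -0.54   0.043]
```

Emit:
move_arm:
  increments:
    - [[-0.001, -0.02, 0], 0]
    - [[-0.001, -0.036, 0], 0]
    - [[-0.001, -0.036, 0], 0]
    - [[-0.001, -0.036, 0], 0]
    - [[-0.001, -0.036, 0], 0]
    - [[-0.001, -0.036, 0], 0]
    - [[-0.001, -0.036, 0], 0]
    - [[-0.001, -0.036, 0], 0]
    - [[-0.001, -0.036, 0], 0]
    - [[-0.001, -0.036, 0], 0]

```text
time_s: 10.1
tool_pos: [468.8, -27.9, 196.2]
ee_rot: [[0.989, 0.151, -0.002], [0.151, -0.989, 0.0], [-0.002, -0.0, -1.0]]
ft_force: [-0.2, 0.0, -0.0]
grip_width: 0.889
gripper_force: 0.0
```

Emit:
move_arm:
  increments:
    - [[-0.001, -0.036, 0], 0]
    - [[-0.001, -0.036, 0.005], 0]
    - [[-0.001, -0.036, 0.01], 0]
    - [[0, -0.036, 0.01], 0]
    - [[0, -0.036, 0.01], 0]
    - [[0, -0.016, 0.008], 0]
    - [[0, 0, 0], 0]
    - [[0, 0, 0], 0]

```text
time_s: 10.9
tool_pos: [436.9, 163.6, 153.4]
ee_rot: [[0.988, 0.152, -0.002], [0.152, -0.988, -0.001], [-0.002, 0.0, -1.0]]
ft_force: [-0.2, -0.1, 0.4]
grip_width: 0.887
gripper_force: 0.0
```

```bash
python3 -c "
from h import *
plan(439,164,46,8.6)
im=snapshot('wrist');c=camera_model('wrist');cv2.imwrite('pics/w2.png',im[:,:,::-1])
print([proj('wrist',p,c) for p in((439,164,70),(439,164,0),(433,-6,10))])"
```

```text
t 10.9 turn(tool z) 0.1 shift m [ 2.200e-03 -1.000e-04  1.014e-01]
[array([276.7, 213.9]), array([276.4, 193.7]), array([443. , 226.5])]
```

View pics/w2.png

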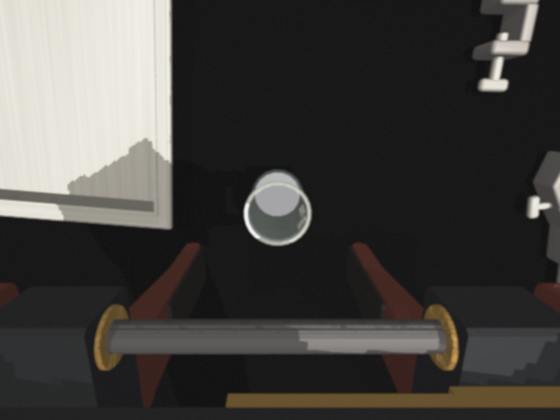

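The beaker lip is centred at (278,213), as predicted, with even clearance to both fingers. Descending to grip it.

Emit:
move_arm:
  increments:
    - [[0.002, 0, 0.015], 0]
    - [[0, 0, 0.025], 0]
    - [[0, 0, 0.025], 0]
    - [[0, 0, 0.025], 0]
    - [[0, 0, 0.011], 0]
    - [[0, 0, 0], 0]
    - [[0, 0, 0], 0]

```text
time_s: 11.65
tool_pos: [440.0, 164.2, 53.9]
ee_rot: [[0.989, 0.15, 0.001], [0.15, -0.989, 0.0], [0.001, 0.0, -1.0]]
ft_force: [-0.1, -0.2, -0.7]
grip_width: 0.89
gripper_force: 0.0
```

Emit:
move_arm:
  increments:
    - [[0, 0, 0], 0]
    - [[0, 0, 0], 0]
    - [[0, 0, 0], 0]
    - [[0, 0, 0], 0]
    - [[0, 0, 0], 0]
    - [[0, 0, 0], 0]
  hand: 0.04
  squeeze: 12

```text
time_s: 12.25
tool_pos: [440.0, 164.4, 53.7]
ee_rot: [[0.989, 0.151, 0.001], [0.151, -0.989, -0.0], [0.001, 0.0, -1.0]]
ft_force: [-0.1, -0.8, 5.8]
grip_width: 0.604
gripper_force: 12.0
```

Emit:
move_arm:
  increments:
    - [[0, 0, -0.01], 0]
    - [[0, 0, -0.025], 0]
    - [[0, 0, -0.03], 0]
    - [[0, 0, -0.03], 0]
    - [[0, 0, -0.02], 0]
    - [[0, 0, -0.005], 0]
    - [[0, 0, 0], 0]

```text
time_s: 12.95
tool_pos: [439.7, 164.5, 173.7]
ee_rot: [[0.989, 0.151, 0.001], [0.151, -0.989, 0.0], [0.001, 0.0, -1.0]]
ft_force: [-0.3, -0.4, -0.4]
grip_width: 0.605
gripper_force: 12.0
```

```bash
python3 -c "
from h import *
plan(422,-384,166,8.6)"
```

```text
t 12.95 turn(tool z) 0.1 shift m [-0.0995  0.5397  0.0017]
```

Emit:
move_arm:
  increments:
    - [[-0.002, 0.01, 0], 0]
    - [[-0.004, 0.02, 0], 0]
    - [[-0.006, 0.032, 0], 0]
    - [[-0.006, 0.032, 0], 0]
    - [[-0.006, 0.032, 0], 0]
    - [[-0.006, 0.032, 0], 0]
    - [[-0.006, 0.032, 0], 0]
    - [[-0.006, 0.032, 0], 0]
    - [[-0.006, 0.032, 0], 0]
    - [[-0.006, 0.032, 0], 0]

```text
time_s: 13.95
tool_pos: [427.8, -128.2, 171.9]
ee_rot: [[0.989, 0.151, -0.003], [0.151, -0.989, 0.001], [-0.002, -0.001, -1.0]]
ft_force: [1.5, -0.5, -0.6]
grip_width: 0.601
gripper_force: 12.0
```

Emit:
move_arm:
  increments:
    - [[-0.006, 0.032, 0], 0]
    - [[-0.006, 0.032, 0], 0]
    - [[-0.006, 0.032, 0], 0]
    - [[-0.006, 0.032, 0], 0]
    - [[-0.006, 0.032, 0], 0]
    - [[-0.006, 0.032, 0], 0]
    - [[-0.006, 0.032, 0], 0]
    - [[-0.004, 0.02, 0], 0]
    - [[0, 0.01, 0], 0]
    - [[0, 0, 0], 0]

```text
time_s: 14.95
tool_pos: [421.3, -385.1, 171.8]
ee_rot: [[0.989, 0.149, -0.002], [0.149, -0.989, 0.001], [-0.002, -0.002, -1.0]]
ft_force: [-0.2, 0.6, -1.1]
grip_width: 0.607
gripper_force: 12.0
```

```bash
python3 -c "
from h import *
plan(422,-384,51.7,8.6)"
```

```text
t 14.95 turn(tool z) -0.0 shift m [ 0.0008 -0.001   0.1141]
```

Emit:
move_arm:
  increments:
    - [[0, 0, 0.01], 0]
    - [[0, 0, 0.025], 0]
    - [[0, 0, 0.025], 0]
    - [[0, 0, 0.025], 0]
    - [[0, 0, 0.018], 0]
    - [[0, 0, 0.005], 0]
    - [[0, 0, 0.003], 0]
    - [[0, 0, 0.001], 0]
    - [[0, 0, 0], 0]

```text
time_s: 15.85
tool_pos: [422.8, -384.5, 62.0]
ee_rot: [[0.988, 0.152, 0.001], [0.152, -0.988, -0.001], [0.001, 0.001, -1.0]]
ft_force: [0.0, -0.5, -0.7]
grip_width: 0.607
gripper_force: 12.0
```

Emit:
move_arm:
  increments:
    - [[0, 0, 0.001], 0]
    - [[0, 0, 0.001], 0]
    - [[0, 0, 0], 0]
    - [[0, 0, 0], 0]

```text
time_s: 16.25
tool_pos: [422.3, -384.5, 59.4]
ee_rot: [[0.989, 0.151, 0.0], [0.151, -0.989, -0.0], [0.0, 0.0, -1.0]]
ft_force: [0.1, -0.3, -1.0]
grip_width: 0.603
gripper_force: 12.0
```

Emit:
move_arm:
  increments:
    - [[0, 0, 0.001], 0]
    - [[0, 0, 0], 0]
    - [[0, 0, 0], 0]

```text
time_s: 16.55
tool_pos: [422.3, -384.4, 58.2]
ee_rot: [[0.988, 0.151, -0.0], [0.151, -0.988, 0.0], [-0.0, -0.0, -1.0]]
ft_force: [0.0, -0.8, -0.7]
grip_width: 0.608
gripper_force: 12.0
```

Emit:
move_arm:
  increments:
    - [[0, 0, 0.0015], 0]
    - [[0, 0, 0], 0]
    - [[0, 0, 0], 0]

```text
time_s: 16.85
tool_pos: [422.7, -384.9, 57.4]
ee_rot: [[0.989, 0.151, 0.001], [0.151, -0.989, -0.001], [0.001, 0.001, -1.0]]
ft_force: [-0.2, -0.3, 4.6]
grip_width: 0.604
gripper_force: 12.0
```

Emit:
move_arm:
  increments:
    - [[0, 0, 0], 0]
    - [[0, 0, 0], 0]
    - [[0, 0, 0], 0]
    - [[0, 0, 0], 0]
    - [[0, 0, 0], 0]
  hand: 0.072

```text
time_s: 17.35
tool_pos: [422.2, -384.4, 56.6]
ee_rot: [[0.988, 0.151, -0.0], [0.151, -0.988, 0.0], [-0.0, -0.0, -1.0]]
ft_force: [-0.4, -0.4, -0.5]
grip_width: 0.82
gripper_force: 0.0
```

Emit:
move_arm:
  increments:
    - [[0, 0, -0.01], 0]
    - [[0, 0, -0.025], 0]
    - [[0, 0, -0.03], 0]
    - [[0, 0, -0.03], 0]
    - [[0, 0, -0.025], 0]
    - [[0, 0, -0.01], 0]
    - [[0, 0, 0], 0]

```text
time_s: 18.05
tool_pos: [423.0, -385.0, 188.4]
ee_rot: [[0.989, 0.151, 0.002], [0.151, -0.989, -0.002], [0.002, 0.002, -1.0]]
ft_force: [0.6, 0.3, -0.3]
grip_width: 0.82
gripper_force: 0.0
```

```bash
python3 -c "
from h import *
plan(631,0.4,150,7.7)"
```

```text
t 18.05 turn(tool z) 1.0 shift m [ 0.2578 -0.354   0.0324]
```

Emit:
move_arm:
  increments:
    - [[0, 0, 0], 1.0]
    - [[0.0198, -0.0272, 0], 0]
    - [[0.0198, -0.0272, 0], 0]
    - [[0.0198, -0.0272, 0], 0]
    - [[0.0198, -0.0272, 0], 0]
    - [[0.0198, -0.0272, 0], 0]
    - [[0.0198, -0.0272, 0], 0]
    - [[0.0198, -0.0272, 0], 0]
    - [[0.0198, -0.0272, 0], 0]
    - [[0.0198, -0.0272, 0], 0]
  hand: 0.06

```text
time_s: 19.05
tool_pos: [565.7, -116.6, 184.9]
ee_rot: [[0.991, 0.133, -0.003], [0.133, -0.991, 0.001], [-0.003, -0.001, -1.0]]
ft_force: [0.4, -0.3, 0.2]
grip_width: 0.684
gripper_force: 0.0
```

Emit:
move_arm:
  increments:
    - [[0.0198, -0.0272, 0.01], 0]
    - [[0.0198, -0.0272, 0.01], 0]
    - [[0.0198, -0.0272, 0.01], 0]
    - [[0.0198, -0.0272, 0], 0]
    - [[0, 0, 0], 0]
    - [[0, 0, 0], 0]

```text
time_s: 19.65
tool_pos: [629.2, 1.2, 154.8]
ee_rot: [[0.991, 0.135, -0.003], [0.135, -0.991, 0.0], [-0.003, -0.001, -1.0]]
ft_force: [-0.2, -0.7, 0.3]
grip_width: 0.686
gripper_force: 0.0
```

```bash
python3 -c "
from h import *
plan(631,0.4,22,7.7)
im=snapshot('wrist');c=camera_model('wrist');cv2.imwrite('pics/w3.png',im[:,:,::-1])
print([proj('wrist',p,c) for p in((631,0.4,30),(696,9.2,15),(565.7,-8.4,15))])"
```

```text
t 19.65 turn(tool z) 0.1 shift m [0.0017 0.0011 0.1268]
[array([276.9, 200.5]), array([276.8, 126.3]), array([276.8, 259.2])]
```

View pics/w3.png

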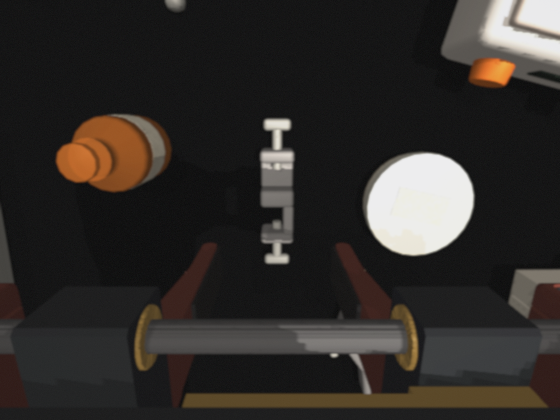

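The boss wings at (277,124) and (277,259), with the web near (277,197), lie on the jaw centre line. The amber bottle and paper box are clear of the fingers. Descending to grip the boss.

Emit:
move_arm:
  increments:
    - [[0.003, 0.001, 0.015], 0]
    - [[0, 0, 0.025], 0]
    - [[0, 0, 0.025], 0]
    - [[0, 0, 0.025], 0]
    - [[0, 0, 0.025], 0]
    - [[0, 0, 0.01], 0]
    - [[0, 0, 0.001], 0]
    - [[0, 0, 0], 0]

```text
time_s: 20.5
tool_pos: [633.4, -0.7, 31.0]
ee_rot: [[0.991, 0.133, 0.0], [0.133, -0.991, -0.0], [0.0, 0.0, -1.0]]
ft_force: [1.0, 0.1, 0.4]
grip_width: 0.683
gripper_force: 0.0
```

Emit:
move_arm:
  increments:
    - [[0, 0, 0], 0]
    - [[0, 0, 0], 0]
    - [[0, 0, 0], 0]
    - [[0, 0, 0], 0]
    - [[0, 0, 0], 0]
    - [[0, 0, 0], 0]
    - [[0, 0, 0], 0]
  hand: 0.015
  squeeze: 35

```text
time_s: 21.2
tool_pos: [633.1, -0.1, 30.7]
ee_rot: [[0.991, 0.134, -0.0], [0.134, -0.991, -0.0], [-0.0, 0.0, -1.0]]
ft_force: [-0.1, -0.5, -0.7]
grip_width: 0.169
gripper_force: 0.0
```

Emit:
move_arm:
  increments:
    - [[0, 0, -0.01], 0]
    - [[0, 0, -0.025], 0]
    - [[0, 0, -0.03], 0]
    - [[0, 0, -0.03], 0]
    - [[0, 0, -0.03], 0]
    - [[0, 0, -0.015], 0]
    - [[0, 0, 0], 0]

```text
time_s: 21.9
tool_pos: [634.5, 0.0, 173.4]
ee_rot: [[0.991, 0.134, 0.004], [0.134, -0.991, -0.0], [0.004, 0.001, -1.0]]
ft_force: [0.1, 0.0, 0.4]
grip_width: 0.174
gripper_force: 0.0
```

```bash
python3 -c "
from h import *
a=np.radians(3.8);x=np.array([np.cos(a),np.sin(a)]);y=np.array([-np.sin(a),np.cos(a)]);c=np.array([524,366])
for o in((0,-48),(0,48),(0,30)):print(o,(c+o[0]*x+o[1]*y).round(1))
plan(*(c-48*y),160,3.8);plan(*(c+48*y),160,3.8)"
```

```text
(0, -48) [527.2 318.1]
(0, 48) [520.8 413.9]
(0, 30) [522.  395.9]
t 21.9 turn(tool z) 3.9 shift m [-0.086  -0.3245  0.0074]
t 21.9 turn(tool z) 3.9 shift m [-0.086  -0.4205  0.0074]
```

The fingers closed fully with no force, so the grip missed. Looking again.

```bash
python3 -c "
from h import *
im=snapshot('wrist');c=camera_model('wrist');cv2.imwrite('pics/w4.png',im[:,:,::-1])
R=read_state();p=R['tool_pos'];print(p)
print([proj('wrist',q,c) for q in((633,0,30),(633,0,15),(p[0],p[1],p[2]-6),(p[0],p[1],p[2]-25))])"
```

```text
[ 6.33426721e+02 -1.89158362e-01  1.71333978e+02]
[array([276.9, 199.2]), array([276.9, 195.6]), array([278.4, 256.5]), array([278.1, 244. ])]
```

View pics/w4.png

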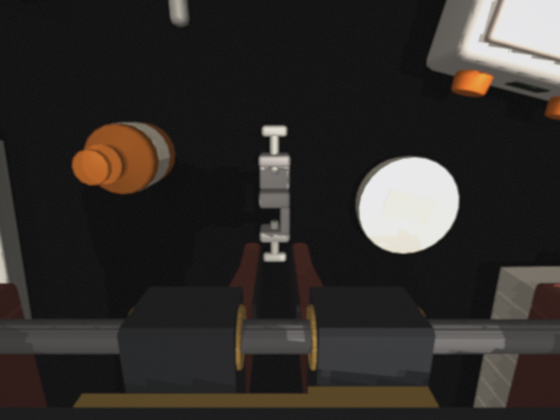

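The boss looks undisturbed at (274,197). I'll compare the views before and after the attempt numerically.

Run:
```python
from h import *
T=snapshot('scene');cv2.imwrite('pics/s2.png',T[:,:,::-1])
def blob(f,lo,hi):
    im=cv2.imread(f);m=(im.max(2)>60).astype(np.uint8);m[:lo[1]]=0;m[hi[1]:]=0;m[:,:lo[0]]=0;m[:,hi[0]:]=0
    p=np.argwhere(m)[:,::-1]
    for v in range(lo[1],hi[1],6):
        w=p[p[:,1]==v][:,0]
        if len(w):print(v,w.min(),w.max(),end=' | ')
    print(f,p.mean(0).round(1),p.min(0),p.max(0))
blob('pics/w3.png',(245,110),(310,270));blob('pics/w4.png',(245,110),(310,270))
c=camera_model('wrist');print(read_state()['tool_pos'])
for p in((633,0,30),(633,0,0),(696,9.2,15),(565.7,-8.4,15)):print(proj('wrist',p,c))
R=cv2.Rodrigues(c["rvec"])[0];print(-R.T@c["tvec"])
a=cv2.imread('pics/scene0.png')[230:290,270:330];b=T[230:290,270:330,::-1]
print(np.abs(a.astype(int)-b).mean())
cv2.imwrite('pics/cmp.png',cv2.resize(np.hstack([a,b]),None,fx=6,fy=6,interpolation=cv2.INTER_CUBIC))
```

```text
122 263 291 | 128 264 290 | 134 272 282 | 140 272 282 | 146 272 282 | 152 260 293 | 158 260 294 | 164 261 293 | 170 261 292 | 176 261 292 | 182 261 292 | 188 262 291 | 194 261 293 | 200 261 292 | 206 262 292 | 212 283 293 | 218 283 292 | 224 267 292 | 230 262 292 | 236 261 292 | 242 262 291 | 248 272 281 | 254 266 287 | 260 264 289 | pics/w3.png [277.3 189.3] [260 118] [294 263]
128 261 287 | 134 262 286 | 140 269 279 | 146 269 279 | 152 269 279 | 158 258 290 | 164 258 290 | 170 259 289 | 176 260 289 | 182 260 289 | 188 260 288 | 194 259 289 | 200 259 289 | 206 260 288 | 212 280 289 | 218 280 289 | 224 270 289 | 230 261 289 | 236 259 289 | 242 262 286 | 248 249 305 | 254 263 307 | 260 263 308 | 266 297 309 | pics/w4.png [276.8 198. ] [247 125] [309 269]
[ 6.32671378e+02 -2.86771185e-01  1.69986447e+02]
[277.  198.5]
[276.8 191.6]
[276.2 130. ]
[276.2 256.7]
[708.09493193  11.45525134 333.01796368]
5.019722222222223
```

View pics/cmp.png

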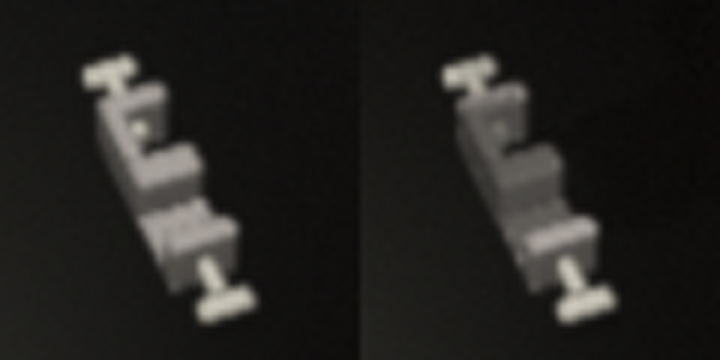

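Boss upright and almost unmoved: the web is still near (633, +2). I'll go down again, a little lower, and close in stages while watching the width.

```bash
python3 -c "
from h import *
plan(633,2,21,7.7)"
```

```text
t 22.0 turn(tool z) -0.0 shift m [ 0.0006 -0.0022  0.143 ]
```

Emit:
move_arm:
  increments:
    - [[0, -0.002, 0], 0]
    - [[0, 0, 0], 0]
    - [[0, 0, 0], 0]
    - [[0, 0, 0], 0]
  hand: 0.06

```text
time_s: 22.4
tool_pos: [632.6, 1.9, 170.1]
ee_rot: [[0.991, 0.134, -0.001], [0.134, -0.991, 0.0], [-0.001, -0.0, -1.0]]
ft_force: [-0.1, -0.1, -0.4]
grip_width: 0.499
gripper_force: 0.0
```

Emit:
move_arm:
  increments:
    - [[0, 0, 0.015], 0]
    - [[0, 0, 0.025], 0]
    - [[0, 0, 0.025], 0]
    - [[0, 0, 0.025], 0]
    - [[0, 0, 0.025], 0]
    - [[0, 0, 0.02], 0]
    - [[0, 0, 0.007], 0]
    - [[0, 0, 0], 0]
    - [[0, 0, 0], 0]

```text
time_s: 23.3
tool_pos: [633.3, 2.0, 29.2]
ee_rot: [[0.991, 0.134, 0.001], [0.134, -0.991, 0.0], [0.001, -0.0, -1.0]]
ft_force: [-0.3, 0.0, 0.1]
grip_width: 0.689
gripper_force: 0.0
```

Emit:
move_arm:
  increments:
    - [[0, 0, 0], 0]
    - [[0, 0, 0], 0]
    - [[0, 0, 0], 0]
    - [[0, 0, 0], 0]
  hand: 0.024
  squeeze: 20

```text
time_s: 23.7
tool_pos: [633.1, 1.8, 29.2]
ee_rot: [[0.991, 0.134, 0.001], [0.134, -0.991, -0.0], [0.001, 0.0, -1.0]]
ft_force: [0.3, -0.2, 0.2]
grip_width: 0.362
gripper_force: 0.0
```

Emit:
move_arm:
  increments:
    - [[0, 0, 0], 0]
    - [[0, 0, 0], 0]

```text
time_s: 23.9
tool_pos: [633.1, 1.9, 29.1]
ee_rot: [[0.991, 0.134, 0.001], [0.134, -0.991, -0.0], [0.001, 0.0, -1.0]]
ft_force: [0.8, -0.0, 3.0]
grip_width: 0.277
gripper_force: 1.4
```

Emit:
move_arm:
  increments:
    - [[0, 0, 0], 0]
    - [[0, 0, 0], 0]
  hand: 0.018

```text
time_s: 24.1
tool_pos: [633.2, 1.8, 29.1]
ee_rot: [[0.991, 0.134, 0.001], [0.134, -0.991, -0.0], [0.001, 0.0, -1.0]]
ft_force: [0.1, -0.1, 3.9]
grip_width: 0.205
gripper_force: 2.0
```

Run:
```python
from h import *
im=snapshot('scene');s=snapshot('wrist')
q=proj('scene',(633,2,20)).astype(int);print(q)
a=im[q[1]-50:q[1]+50,q[0]-65:q[0]+65,::-1]
a=cv2.resize(a,(780,600),interpolation=cv2.INTER_CUBIC);a=np.clip(a*1.6,0,255).astype(np.uint8)
w=s[90:290,190:370,::-1];w=cv2.resize(np.ascontiguousarray(w),(378,420),interpolation=cv2.INTER_CUBIC)
a=cv2.resize(a,(420,420));cv2.imwrite('pics/g.png',np.hstack([a,w]))
```

```text
[297 258]
```

View pics/g.png

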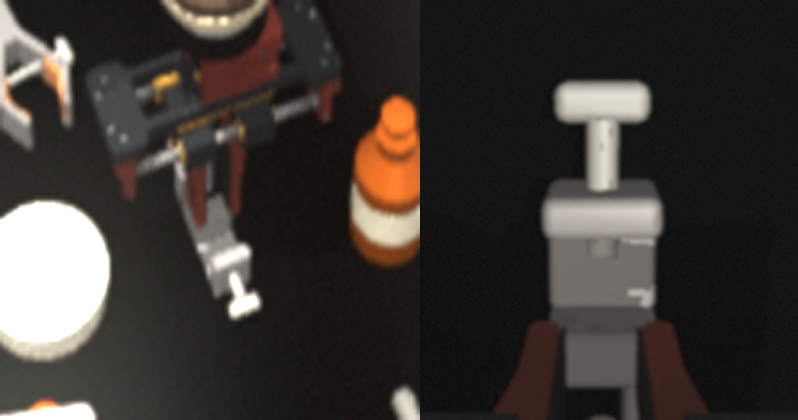

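The staged view shows the fingers either side of the web, with tips at scene pixels of about (293,261) and (305,257.5). They narrow past 30 mm with almost no force, so I'll check how high the tips really are.

Run:
```python
from h import *
s=read_state();R=s['ee_rot'];p=s['tool_pos'];w=s['grip_width']*87.8/2+6.7
print(s['time_s'],p,s['grip_width'],s['gripper_force'],s['ft_force'],s['wrist_torque'])
c=camera_model('wrist')
for sg in(1,-1):
  for k in(25,6,0,-5): 
    q=p+R[:,1]*sg*w+R[:,2]*k; print(sg,k,q.round(),'scene',proj('scene',q),'wrist',proj('wrist',q,c),'crop',((proj('wrist',q,c)-[190,90])*2.1+[420,0]).round())
for q in((641,3,30),(641,3,0),(625,0.8,30)):print(((proj('wrist',q,c)-[190,90])*2.1+[420,0]).round())
```

```text
24.2 [633.2290608    1.91324689  29.10741026] 0.20810047196821604 2.353138426988153 [ 0.05534637 -1.0561818   4.92147145] [-0.01077576 -0.00143292  0.03232921]
1 25 [635. -14.   4.] scene [291.2 263.9] wrist [303.4 243.8] crop [658. 323.]
1 6 [635. -14.  23.] scene [291.2 259.3] wrist [306.2 256.5] crop [664. 350.]
1 0 [635. -14.  29.] scene [291.2 257.8] wrist [307.2 261. ] crop [666. 359.]
1 -5 [635. -14.  34.] scene [291.2 256.6] wrist [308.1 265. ] crop [668. 368.]
-1 25 [631.  18.   4.] scene [302.8 260.3] wrist [252.7 243.9] crop [552. 323.]
-1 6 [631.  18.  23.] scene [302.9 255.7] wrist [250.4 256.5] crop [547. 350.]
-1 0 [631.  18.  29.] scene [302.9 254.2] wrist [249.6 261. ] crop [545. 359.]
-1 -5 [631.  18.  34.] scene [302.9 252.9] wrist [248.9 265. ] crop [544. 368.]
[606. 333.]
[605. 294.]
[606. 389.]
```

Emit:
move_arm:
  increments:
    - [[0, 0, 0], 0]
    - [[0, 0, 0], 0]
    - [[0, 0, 0], 0]
  hand: 0.0
  squeeze: 40

```text
time_s: 24.5
tool_pos: [633.2, 1.9, 29.1]
ee_rot: [[0.991, 0.134, 0.001], [0.134, -0.991, 0.0], [0.001, 0.0, -1.0]]
ft_force: [-0.4, 0.1, 6.2]
grip_width: 0.01
gripper_force: 2.7
```

Run:
```python
from h import *
im=snapshot('wrist');cv2.imwrite('pics/w5.png',im[:,:,::-1]);s=read_state();print(s['tool_pos'],s['grip_width'],s['gripper_force'],s['ft_force'])
c=camera_model('wrist')
g=im.max(2).astype(int)
for v in range(96,262,6):
    w=np.where(g[v,235:320]>75)[0]+235
    print(v,(w.min(),w.max()) if len(w) else None,end=' | ')
print([proj('wrist',p,c) for p in((696,11,15),(641,3,30),(625,1,30))])
```

```text
[633.22034843   1.9469765   29.09385898] 0.0038662067030375102 2.6548006909433752 [ 0.51533476 -0.82905192  5.18850992]
96 None | 102 None | 108 None | 114 None | 120 None | 126 None | 132 (np.int64(255), np.int64(298)) | 138 (np.int64(254), np.int64(299)) | 144 (np.int64(255), np.int64(298)) | 150 (np.int64(269), np.int64(284)) | 156 (np.int64(269), np.int64(284)) | 162 (np.int64(270), np.int64(284)) | 168 (np.int64(270), np.int64(284)) | 174 (np.int64(269), np.int64(284)) | 180 (np.int64(258), np.int64(300)) | 186 (np.int64(249), np.int64(304)) | 192 (np.int64(248), np.int64(305)) | 198 (np.int64(249), np.int64(305)) | 204 (np.int64(252), np.int64(302)) | 210 (np.int64(252), np.int64(301)) | 216 (np.int64(252), np.int64(300)) | 222 (np.int64(252), np.int64(300)) | 228 (np.int64(252), np.int64(301)) | 234 (np.int64(253), np.int64(301)) | 240 (np.int64(299), np.int64(299)) | 246 (np.int64(299), np.int64(300)) | 252 (np.int64(251), np.int64(303)) | 258 (np.int64(251), np.int64(303)) | [array([277.4, 141.6]), array([278.5, 248.4]), array([278.2, 275.4])]
```

The fingers closed right through the web's visual outline with almost no resistance. I'll reopen, go 2 mm lower and close again, sampling as I go.

Emit:
move_arm:
  increments:
    - [[0, 0, 0], 0]
    - [[0, 0, 0], 0]
    - [[0, 0, 0], 0]
    - [[0, 0, 0], 0]
    - [[0, 0, 0], 0]
  hand: 0.042

```text
time_s: 25.05
tool_pos: [633.1, 2.2, 28.8]
ee_rot: [[0.991, 0.134, 0.001], [0.134, -0.991, 0.0], [0.001, -0.0, -1.0]]
ft_force: [0.2, 1.5, 1.6]
grip_width: 0.419
gripper_force: 0.8
```

Run:
```python
from h import *
s=read_state();print(s['tool_pos'],s['grip_width'],s['gripper_force'],s['ft_force'])
im=snapshot('wrist');cv2.imwrite('pics/w6.png',im[:,:,::-1]);c=camera_model('wrist')
g=im.astype(int)
for v in (138,160,192,210,230,240,246,252,256,262,268,274):
    print(v,[tuple(g[v,u]) for u in range(246,312,9)].__repr__().replace('np.int64',''))
print([proj('wrist',p,c) for p in((696,11,15),(641,3,30),(641,3,0),(625,1,30))])
```

```text
[633.08518147   2.22216773  28.8361815 ] 0.4186703351154781 0.7659582895576023 [0.2233245  1.48373618 1.6487406 ]
138 [((20), (21), (20)), ((16), (18), (18)), ((214), (209), (196)), ((222), (219), (209)), ((223), (219), (209)), ((220), (216), (204)), ((204), (199), (186)), ((19), (18), (20))]
160 [((18), (20), (20)), ((22), (20), (20)), ((21), (20), (19)), ((71), (69), (65)), ((224), (220), (210)), ((18), (18), (19)), ((21), (20), (22)), ((20), (22), (22))]
192 [((17), (17), (18)), ((90), (87), (84)), ((216), (209), (200)), ((215), (207), (198)), ((214), (206), (197)), ((210), (202), (194)), ((208), (200), (192)), ((182), (175), (168))]
210 [((16), (15), (16)), ((104), (100), (97)), ((114), (111), (107)), ((107), (104), (100)), ((133), (130), (122)), ((109), (105), (101)), ((112), (109), (105)), ((15), (17), (17))]
230 [((15), (17), (15)), ((99), (96), (92)), ((113), (110), (105)), ((113), (110), (106)), ((113), (108), (105)), ((112), (107), (104)), ((112), (107), (104)), ((15), (14), (16))]
240 [((18), (17), (19)), ((72), (68), (67)), ((73), (71), (68)), ((73), (71), (68)), ((72), (
[... 469 characters left out ...]
88)), ((94), (91), (87)), ((102), (99), (95)), ((114), (109), (106)), ((114), (109), (106)), ((73), (70), (68))]
262 [((14), (14), (15)), ((48), (46), (45)), ((94), (91), (88)), ((95), (91), (89)), ((94), (91), (88)), ((95), (91), (88)), ((94), (90), (88)), ((58), (56), (54))]
268 [((15), (16), (17)), ((33), (32), (32)), ((93), (90), (87)), ((94), (90), (88)), ((93), (90), (87)), ((93), (90), (87)), ((92), (89), (86)), ((57), (55), (53))]
274 [((15), (16), (17)), ((16), (16), (16)), ((91), (87), (85)), ((87), (84), (81)), ((90), (88), (84)), ((87), (83), (81)), ((93), (90), (86)), ((51), (49), (48))]
[array([277.8, 140.9]), array([278.9, 248.1]), array([278.5, 229.5]), array([278.6, 275.2])]
```

Emit:
move_arm:
  increments:
    - [[0, 0, 0.002], 0]
    - [[0, 0, 0], 0]

```text
time_s: 25.3
tool_pos: [632.1, 1.6, 25.8]
ee_rot: [[0.991, 0.134, -0.002], [0.134, -0.991, -0.0], [-0.002, 0.0, -1.0]]
ft_force: [-0.4, 0.1, 0.7]
grip_width: 0.473
gripper_force: 0.0
```

Emit:
move_arm:
  increments:
    - [[0, 0, 0], 0]
    - [[0, 0, 0], 0]
    - [[0, 0, 0], 0]
  hand: 0.022
  squeeze: 40

```text
time_s: 25.6
tool_pos: [632.6, 1.8, 26.5]
ee_rot: [[0.991, 0.134, -0.001], [0.134, -0.991, -0.0], [-0.001, -0.0, -1.0]]
ft_force: [0.2, -0.4, -1.7]
grip_width: 0.325
gripper_force: 40.0
```

At this depth the fingers stop at 28.5 mm with the full 40 N, so this is a real grip. Lifting.

Emit:
move_arm:
  increments:
    - [[0, 0, 0], 0]
    - [[0, 0, -0.003], 0]
    - [[0, 0, -0.005], 0]
    - [[0, 0, 0], 0]
    - [[0, 0, 0], 0]

```text
time_s: 26.1
tool_pos: [633.0, 1.8, 35.1]
ee_rot: [[0.991, 0.134, 0.001], [0.134, -0.991, -0.0], [0.001, 0.0, -1.0]]
ft_force: [0.3, 0.5, -2.6]
grip_width: 0.325
gripper_force: 40.0
```

Run:
```python
from h import *
s=read_state();print(s['tool_pos'],s['grip_width'],s['gripper_force'],s['ft_force'],s['wrist_torque'])
im=snapshot('wrist');cv2.imwrite('pics/w7.png',im[:,:,::-1])
for f in('w6','w7'):
    g=cv2.imread(f'pics/{f}.png').max(2);m=(g>150).astype(np.uint8);m[:,:240]=0;m[:,320:]=0;m[265:]=0
    p=np.argwhere(m);print(f,p.min(0),p.max(0),p.mean(0))
```

```text
[633.04510446   1.81790085  35.07849189] 0.3250177570859426 40.001883432269096 [ 0.25826812  0.49058811 -2.64389433] [ 0.01899868  0.06449368 -0.03684989]
w6 [130 258] [227 310] [167.3230042  282.44852941]
w7 [129 250] [206 303] [166.92655367 276.70878274]
```

The boss is lifted: the wrist carries about 2 N and the grip holds at 40 N. Raising it clear of the amber bottle and carrying it to the tray.

Emit:
move_arm:
  increments:
    - [[0, 0, -0.01], 0]
    - [[0, 0, -0.025], 0]
    - [[0, 0, -0.03], 0]
    - [[0, 0, -0.03], 0]
    - [[0, 0, -0.03], 0]
    - [[0, 0, -0.02], 0]
    - [[0, 0, 0], 0]

```text
time_s: 26.85
tool_pos: [634.7, 2.2, 183.7]
ee_rot: [[0.991, 0.134, 0.006], [0.134, -0.991, 0.0], [0.006, 0.001, -1.0]]
ft_force: [0.8, -0.0, -2.0]
grip_width: 0.326
gripper_force: 40.0
```

```bash
python3 -c "
from h import *
plan(527,318,160,3.8)"
```

```text
t 26.85 turn(tool z) 3.9 shift m [-0.0865 -0.3223  0.0177]
```

Emit:
move_arm:
  increments:
    - [[0, 0, 0], 1.9]
    - [[0, 0, 0], 2.0]
    - [[-0.003, -0.012, 0], 0]
    - [[-0.007, -0.025, 0], 0]
    - [[-0.0085, -0.032, 0], 0]
    - [[-0.0085, -0.032, 0], 0]
    - [[-0.0085, -0.032, 0], 0]
    - [[-0.0085, -0.032, 0], 0]
    - [[-0.0085, -0.032, 0], 0]
    - [[-0.0085, -0.032, 0], 0]

```text
time_s: 27.85
tool_pos: [554.9, 228.2, 178.5]
ee_rot: [[0.998, 0.067, -0.002], [0.067, -0.998, -0.0], [-0.002, 0.0, -1.0]]
ft_force: [0.4, 0.1, -2.6]
grip_width: 0.328
gripper_force: 40.0
```

Emit:
move_arm:
  increments:
    - [[-0.0085, -0.032, 0], 0]
    - [[-0.0085, -0.032, 0], 0]
    - [[-0.006, -0.02, 0], 0]
    - [[-0.002, -0.009, 0], 0]
    - [[0, 0, 0], 0]
    - [[0, 0, 0], 0]

```text
time_s: 28.45
tool_pos: [526.0, 316.2, 179.1]
ee_rot: [[0.998, 0.065, -0.0], [0.065, -0.998, -0.001], [-0.001, 0.001, -1.0]]
ft_force: [0.7, -1.2, -2.4]
grip_width: 0.327
gripper_force: 40.0
```

```bash
python3 -c "
from h import *
plan(527,318,23.5,3.8)
im=snapshot('top');cv2.imwrite('pics/t3.png',im[:,:,::-1])"
```

```text
t 28.45 turn(tool z) -0.0 shift m [ 0.0011 -0.0018  0.1496]
```

Emit:
move_arm:
  increments:
    - [[0.001, -0.002, 0.015], 0]
    - [[0, 0, 0.025], 0]
    - [[0, 0, 0.025], 0]
    - [[0, 0, 0.025], 0]
    - [[0, 0, 0.025], 0]
    - [[0, 0, 0.02], 0]
    - [[0, 0, 0.008], 0]
    - [[0, 0, 0.003], 0]
    - [[0, 0, 0], 0]

```text
time_s: 29.4
tool_pos: [526.8, 319.3, 33.7]
ee_rot: [[0.998, 0.066, 0.0], [0.066, -0.998, -0.0], [0.0, 0.0, -1.0]]
ft_force: [1.2, -0.1, -2.7]
grip_width: 0.321
gripper_force: 40.0
```

Emit:
move_arm:
  increments:
    - [[0, 0, 0.0015], 0]
    - [[0, 0, 0.001], 0]
    - [[0, 0, 0], 0]
    - [[0, 0, 0], 0]

```text
time_s: 29.8
tool_pos: [526.8, 319.6, 31.7]
ee_rot: [[0.998, 0.066, 0.001], [0.066, -0.998, 0.0], [0.001, -0.0, -1.0]]
ft_force: [-0.5, 0.2, -2.8]
grip_width: 0.328
gripper_force: 40.0
```

Emit:
move_arm:
  increments:
    - [[0, 0, 0.001], 0]
    - [[0, 0, 0.001], 0]
    - [[0, 0, 0], 0]

```text
time_s: 30.1
tool_pos: [526.7, 319.6, 29.4]
ee_rot: [[0.998, 0.066, 0.0], [0.066, -0.998, 0.0], [0.0, -0.0, -1.0]]
ft_force: [-0.0, -0.8, -0.3]
grip_width: 0.329
gripper_force: 40.0
```

Emit:
move_arm:
  increments:
    - [[0, 0, 0.001], 0]
    - [[0, 0, 0], 0]

```text
time_s: 30.3
tool_pos: [526.7, 319.6, 29.4]
ee_rot: [[0.998, 0.066, 0.001], [0.066, -0.998, -0.0], [0.001, 0.0, -1.0]]
ft_force: [-3.6, -2.3, 9.2]
grip_width: 0.33
gripper_force: 40.0
```

Emit:
move_arm:
  increments:
    - [[0, 0, -0.0005], 0]
    - [[0, 0, 0], 0]
    - [[0, 0, 0], 0]
    - [[0, 0, 0], 0]
  hand: 0.042

```text
time_s: 30.7
tool_pos: [526.6, 319.5, 28.6]
ee_rot: [[0.998, 0.066, -0.0], [0.066, -0.998, -0.0], [-0.0, 0.0, -1.0]]
ft_force: [0.2, 0.1, 0.0]
grip_width: 0.476
gripper_force: 0.0
```

Emit:
move_arm:
  increments:
    - [[0, 0, -0.01], 0]
    - [[0, 0, -0.03], 0]
    - [[0, 0, -0.035], 0]
    - [[0, 0, -0.04], 0]
    - [[0, 0, -0.035], 0]
    - [[0, 0, 0], 0]

```text
time_s: 31.3
tool_pos: [528.8, 321.5, 185.0]
ee_rot: [[0.998, 0.066, 0.008], [0.066, -0.998, 0.005], [0.008, -0.004, -1.0]]
ft_force: [1.1, -0.9, 0.2]
grip_width: 0.476
gripper_force: 0.0
```

```bash
python3 -c "
from h import *
plan(436.5,-136,150,15.8)"
```

```text
t 31.3 turn(tool z) -12.0 shift m [-0.2134  0.4151  0.029 ]
```

Emit:
move_arm:
  increments:
    - [[0, 0, 0], -6.0]
    - [[0, 0, 0], -6.0]
    - [[-0.0164, 0.0319, 0], 0]
    - [[-0.0164, 0.0319, 0], 0]
    - [[-0.0164, 0.0319, 0], 0]
    - [[-0.0164, 0.0319, 0], 0]
    - [[-0.0164, 0.0319, 0], 0]
    - [[-0.0164, 0.0319, 0], 0]
    - [[-0.0164, 0.0319, 0], 0]
    - [[-0.0164, 0.0319, 0], 0]
  hand: 0.05

```text
time_s: 32.3
tool_pos: [469.1, 36.8, 178.7]
ee_rot: [[0.962, 0.272, -0.0], [0.272, -0.962, -0.0], [-0.0, 0.0, -1.0]]
ft_force: [-0.1, -0.2, 0.6]
grip_width: 0.57
gripper_force: 0.0
```

Emit:
move_arm:
  increments:
    - [[-0.0164, 0.0319, 0], 0]
    - [[-0.0164, 0.0319, 0.01], 0]
    - [[-0.0164, 0.0319, 0.01], 0]
    - [[-0.0164, 0.0319, 0.01], 0]
    - [[-0.0164, 0.0319, 0], 0]
    - [[0, 0, 0], 0]
    - [[0, 0, 0], 0]

```text
time_s: 33.0
tool_pos: [434.0, -137.9, 148.7]
ee_rot: [[0.963, 0.27, -0.0], [0.27, -0.963, 0.0], [-0.0, -0.0, -1.0]]
ft_force: [0.1, 0.7, 0.1]
grip_width: 0.568
gripper_force: 0.0
```

Run:
```python
from h import *
plan(446,-133.4,20,15.8)
c=camera_model('wrist');im=snapshot('wrist');cv2.imwrite('pics/w8.png',im[:,:,::-1])
m=(im.max(2)>70).astype(np.uint8)
n,l,st,ce=cv2.connectedComponentsWithStats(m)
k=proj('wrist',(436.5,-136,26),c);print('knuckle pred',k,'rod',proj('wrist',(350.4,-160.4,6),c),'jaw',proj('wrist',(524.5,-111,13),c))
i=l[int(k[1]),int(k[0])];print(st[i])
for v in range(st[i][1],min(st[i][1]+st[i][3],300),8):
    w=np.where(l[v]==i)[0]; 
    if len(w): print(v,w.min(),w.max(),len(w),end=' | ')
```

```text
t 33.0 turn(tool z) -0.1 shift m [ 0.0128 -0.0011  0.1227]
knuckle pred [276.  200.7] rod [276.3 278.6] jaw [275.6  95.3]
[ 224   91   86  193 4666]
91 292 295 4 | 99 244 299 26 | 107 241 302 28 | 115 238 305 27 | 123 235 308 28 | 131 236 307 29 | 139 226 304 34 | 147 224 301 77 | 155 224 299 49 | 163 227 294 30 | 171 255 290 22 | 179 259 286 28 | 187 260 285 26 | 195 261 285 25 | 203 261 285 25 | 211 261 285 25 | 219 263 284 22 | 227 268 279 12 | 235 269 279 11 | 243 269 280 12 | 251 269 280 12 | 259 269 280 12 | 267 269 280 12 | 275 269 280 12 | 283 272 277 6 |
```

Emit:
move_arm:
  increments:
    - [[0.012, -0.0035, 0.01], 0]
    - [[0, 0, 0.025], 0]
    - [[0, 0, 0.025], 0]
    - [[0, 0, 0.025], 0]
    - [[0, 0, 0.025], 0]
    - [[0, 0, 0.01], 0]
    - [[0, 0, 0.003], 0]
    - [[0, 0, 0], 0]
    - [[0, 0, 0], 0]

```text
time_s: 33.95
tool_pos: [445.8, -130.8, 26.7]
ee_rot: [[0.962, 0.273, 0.002], [0.273, -0.962, -0.0], [0.001, 0.001, -1.0]]
ft_force: [-0.5, -0.5, -0.5]
grip_width: 0.569
gripper_force: 0.0
```

Emit:
move_arm:
  increments:
    - [[0, 0, 0], 0]
    - [[0, 0, 0], 0]
    - [[0, 0, 0], 0]
    - [[0, 0, 0], 0]
    - [[0, 0, 0], 0]
  hand: 0.012
  squeeze: 50

```text
time_s: 34.45
tool_pos: [444.9, -131.0, 25.8]
ee_rot: [[0.962, 0.272, 0.0], [0.272, -0.962, -0.0], [0.0, 0.0, -1.0]]
ft_force: [0.1, -0.1, 0.4]
grip_width: 0.162
gripper_force: 0.0
```

The clamp grip also closed to 14 mm with no force, so the effective pads sit higher than the nominal tips. I'll reopen and go lower in small steps, watching the bench force.

Emit:
move_arm:
  increments:
    - [[0, 0, 0], 0]
    - [[0, 0, 0], 0]
    - [[0, 0, 0], 0]
    - [[0, 0, 0.0015], 0]
    - [[0, 0, 0], 0]
  hand: 0.04

```text
time_s: 34.95
tool_pos: [444.8, -130.9, 24.1]
ee_rot: [[0.962, 0.272, -0.0], [0.272, -0.962, 0.0], [-0.0, -0.0, -1.0]]
ft_force: [0.6, -0.0, -0.1]
grip_width: 0.453
gripper_force: 0.0
```

Emit:
move_arm:
  increments:
    - [[0, 0, 0.001], 0]
    - [[0, 0, 0], 0]

```text
time_s: 35.15
tool_pos: [444.8, -130.9, 23.1]
ee_rot: [[0.962, 0.272, -0.0], [0.272, -0.962, 0.0], [-0.0, -0.0, -1.0]]
ft_force: [1.0, 0.5, -0.4]
grip_width: 0.457
gripper_force: 0.0
```

Emit:
move_arm:
  increments:
    - [[0, 0, 0.001], 0]
    - [[0, 0, 0], 0]

```text
time_s: 35.35
tool_pos: [444.9, -130.9, 22.1]
ee_rot: [[0.962, 0.272, -0.0], [0.272, -0.962, 0.0], [-0.0, -0.0, -1.0]]
ft_force: [-0.6, -0.5, 0.0]
grip_width: 0.452
gripper_force: 0.0
```

Emit:
move_arm:
  increments:
    - [[0, 0, 0.001], 0]
    - [[0, 0, 0.001], 0]
    - [[0, 0, 0], 0]

```text
time_s: 35.65
tool_pos: [444.9, -130.9, 20.1]
ee_rot: [[0.962, 0.272, -0.0], [0.272, -0.962, 0.0], [-0.0, -0.0, -1.0]]
ft_force: [-0.1, -1.1, -0.4]
grip_width: 0.456
gripper_force: 0.0
```

Emit:
move_arm:
  increments:
    - [[0, 0, 0.001], 0]
    - [[0, 0, 0.001], 0]
    - [[0, 0, 0], 0]

```text
time_s: 35.95
tool_pos: [444.8, -130.9, 18.1]
ee_rot: [[0.962, 0.272, -0.0], [0.272, -0.962, 0.0], [-0.0, -0.0, -1.0]]
ft_force: [0.3, -0.2, -0.2]
grip_width: 0.456
gripper_force: 0.0
```

Emit:
move_arm:
  increments:
    - [[0, 0, 0], 0]
    - [[0, 0, 0], 0]
    - [[0, 0, 0], 0]
    - [[0, 0, 0], 0]
  hand: 0.012
  squeeze: 50

```text
time_s: 36.35
tool_pos: [445.0, -131.0, 18.3]
ee_rot: [[0.962, 0.272, 0.0], [0.272, -0.962, -0.0], [0.0, 0.0, -1.0]]
ft_force: [0.6, -0.6, -0.7]
grip_width: 0.266
gripper_force: 49.3
```

Gripped: 23 mm wide at 49 N. A small lift to check it.

Emit:
move_arm:
  increments:
    - [[0, 0, 0], 0]
    - [[0, 0, -0.004], 0]
    - [[0, 0, -0.008], 0]
    - [[0, 0, -0.008], 0]
    - [[0, 0, 0], 0]
    - [[0, 0, 0], 0]

```text
time_s: 36.95
tool_pos: [445.2, -131.1, 38.7]
ee_rot: [[0.962, 0.272, 0.001], [0.272, -0.962, -0.0], [0.001, 0.001, -1.0]]
ft_force: [-0.7, -0.8, -2.4]
grip_width: 0.265
gripper_force: 49.3
```

Run:
```python
from h import *
s=read_state();print(s['tool_pos'],s['grip_width'],s['gripper_force'],s['ft_force'],s['wrist_torque'])
c=camera_model('wrist');im=snapshot('wrist');cv2.imwrite('pics/w9.png',im[:,:,::-1])
m=(im.max(2)>80).astype(np.uint8)
ax=np.array([.962,.272,0]);k=np.array([436.5-.3,-136+2.5,13]);dz=np.array([0,0,s['tool_pos'][2]-18.3])
for t in(92,-90):print(t,proj('wrist',k+ax*t,c),'lifted',proj('wrist',k+ax*t+dz,c))
for v in range(0,300,10):
    w=np.where(m[v,180:380])[0]+180
    if len(w): print(v,w.min(),w.max(),len(w),end=' | ')
plan(521.5,396,150,3.8)
```

```text
[ 445.16319112 -131.0911003    38.67140301] 0.2645138169623895 49.324758471921086 [-0.74672954 -0.78155436 -2.39208947] [0.02376704 0.0423154  0.0394166 ]
92 [278.1 105.1] lifted [278.4 103.7]
-90 [277.8 373.8] lifted [278.  397.7]
100 230 321 24 | 110 226 325 48 | 120 223 328 54 | 130 219 332 54 | 140 215 336 55 | 150 212 339 54 | 160 209 342 60 | 170 212 338 61 | 180 194 334 77 | 190 193 329 70 | 200 194 327 134 | 210 194 322 78 | 220 235 316 58 | 230 241 310 70 | 240 246 305 60 | 250 235 317 83 | 260 232 320 83 | 270 228 324 86 | 280 221 330 95 | 290 226 325 82 | t 37.0 turn(tool z) 12.0 shift m [ 0.1113 -0.5208 -0.1176]
```

The clamp is held: about 2 N of weight, level, and the jaw ends are where predicted. Lifting, turning and carrying it to the tray.

Emit:
move_arm:
  increments:
    - [[0, 0, -0.015], 0]
    - [[0, 0, -0.025], 0]
    - [[0, 0, -0.03], 0]
    - [[0, 0, -0.03], 0]
    - [[0, 0, -0.015], 0]
    - [[0, 0, 0], 3]
    - [[0, 0, 0], 3]
    - [[0, 0, 0], 3]
    - [[0, 0, 0], 3]
    - [[0, 0, 0], 0]

```text
time_s: 38.0
tool_pos: [444.6, -130.9, 152.9]
ee_rot: [[0.998, 0.066, -0.001], [0.066, -0.998, 0.0], [-0.001, -0.0, -1.0]]
ft_force: [-0.2, 0.1, -1.7]
grip_width: 0.268
gripper_force: 49.3
```

```bash
python3 -c "
from h import *
plan(531,396.5,150,3.8)"
```

```text
t 38.0 turn(tool z) -0.0 shift m [ 0.1212 -0.5205 -0.0031]
```

Emit:
move_arm:
  increments:
    - [[0.003, -0.012, 0], 0]
    - [[0.005, -0.022, 0], 0]
    - [[0.0072, -0.031, 0], 0]
    - [[0.0072, -0.031, 0], 0]
    - [[0.0072, -0.031, 0], 0]
    - [[0.0072, -0.031, 0], 0]
    - [[0.0072, -0.031, 0], 0]
    - [[0.0072, -0.031, 0], 0]
    - [[0.0072, -0.031, 0], 0]
    - [[0.0072, -0.031, 0], 0]

```text
time_s: 39.0
tool_pos: [491.3, 157.1, 153.1]
ee_rot: [[0.998, 0.068, -0.0], [0.068, -0.998, 0.0], [-0.0, -0.0, -1.0]]
ft_force: [0.9, 0.6, -1.1]
grip_width: 0.266
gripper_force: 49.3
```

Emit:
move_arm:
  increments:
    - [[0.0072, -0.031, 0], 0]
    - [[0.0072, -0.031, 0], 0]
    - [[0.0072, -0.031, 0], 0]
    - [[0.0072, -0.031, 0], 0]
    - [[0.0072, -0.031, 0], 0]
    - [[0.0072, -0.031, 0], 0]
    - [[0.005, -0.02, 0], 0]
    - [[0.003, -0.012, 0], 0]
    - [[0, 0, 0], 0]
    - [[0, 0, 0], 0]

```text
time_s: 40.0
tool_pos: [528.1, 374.9, 152.9]
ee_rot: [[0.998, 0.066, -0.001], [0.066, -0.998, -0.001], [-0.001, 0.001, -1.0]]
ft_force: [0.0, -0.3, -2.6]
grip_width: 0.265
gripper_force: 49.3
```

```bash
python3 -c "
from h import *
plan(531,396.5,15.3,3.8)"
```

```text
t 40.0 turn(tool z) 0.0 shift m [ 0.0043 -0.0213  0.1316]
```

Emit:
move_arm:
  increments:
    - [[0.004, -0.02, 0], 0]
    - [[0, 0, 0.01], 0]
    - [[0, 0, 0.025], 0]
    - [[0, 0, 0.025], 0]
    - [[0, 0, 0.025], 0]
    - [[0, 0, 0.025], 0]
    - [[0, 0, 0.012], 0]
    - [[0, 0, 0.005], 0]
    - [[0, 0, 0], 0]
    - [[0, 0, 0], 0]

```text
time_s: 41.0
tool_pos: [531.7, 396.2, 27.4]
ee_rot: [[0.998, 0.066, 0.001], [0.066, -0.998, 0.001], [0.001, -0.001, -1.0]]
ft_force: [0.3, 0.2, -0.5]
grip_width: 0.266
gripper_force: 49.3
```

Emit:
move_arm:
  increments:
    - [[0, 0, 0.001], 0]
    - [[0, 0, 0.001], 0]
    - [[0, 0, 0.001], 0]
    - [[0, 0, 0], 0]
    - [[0, 0, 0], 0]

```text
time_s: 41.5
tool_pos: [531.0, 395.9, 23.3]
ee_rot: [[0.998, 0.066, 0.0], [0.066, -0.998, -0.0], [0.0, 0.0, -1.0]]
ft_force: [-0.0, 0.4, -1.6]
grip_width: 0.266
gripper_force: 49.3
```

Emit:
move_arm:
  increments:
    - [[0, 0, 0.001], 0]
    - [[0, 0, 0.001], 0]
    - [[0, 0, 0], 0]

```text
time_s: 41.8
tool_pos: [531.0, 395.9, 21.4]
ee_rot: [[0.998, 0.066, 0.0], [0.066, -0.998, -0.0], [0.0, 0.0, -1.0]]
ft_force: [-1.0, 0.2, 0.7]
grip_width: 0.266
gripper_force: 49.3
```

Emit:
move_arm:
  increments:
    - [[0, 0, 0.001], 0]
    - [[0, 0, 0], 0]

```text
time_s: 42.0
tool_pos: [531.0, 396.0, 21.3]
ee_rot: [[0.998, 0.066, 0.0], [0.066, -0.998, -0.0], [0.0, 0.0, -1.0]]
ft_force: [-3.4, -4.1, 7.9]
grip_width: 0.262
gripper_force: 49.4
```

Floor contact. Releasing and raising straight up, then moving the arm out of the camera's way.

Emit:
move_arm:
  increments:
    - [[0, 0, -0.0005], 0]
    - [[0, 0, 0], 0]
    - [[0, 0, 0], 0]
    - [[0, 0, 0], 0]
    - [[0, 0, 0], 0]
  hand: 0.04

```text
time_s: 42.5
tool_pos: [531.0, 395.9, 20.6]
ee_rot: [[0.998, 0.066, -0.0], [0.066, -0.998, -0.0], [-0.0, 0.0, -1.0]]
ft_force: [-0.1, -0.2, -1.0]
grip_width: 0.457
gripper_force: 0.0
```

Emit:
move_arm:
  increments:
    - [[0, 0, -0.01], 0]
    - [[0, 0, -0.03], 0]
    - [[0, 0, -0.035], 0]
    - [[0, 0, -0.04], 0]
    - [[0, 0, -0.035], 0]
    - [[0, 0, 0], 0]

```text
time_s: 43.1
tool_pos: [533.1, 398.3, 177.5]
ee_rot: [[0.998, 0.066, 0.008], [0.066, -0.998, 0.006], [0.008, -0.006, -1.0]]
ft_force: [-0.1, -0.1, -0.8]
grip_width: 0.454
gripper_force: 0.0
```

Emit:
move_arm:
  increments:
    - [[-0.01, 0.04, 0], 0]
    - [[-0.01, 0.04, 0], 0]
    - [[-0.01, 0.04, 0], 0]
    - [[-0.01, 0.04, 0], 0]
    - [[-0.01, 0.04, 0], 0]
    - [[-0.01, 0.04, 0], 0]
    - [[-0.01, 0.04, 0], 0]
    - [[-0.01, 0.04, 0], 0]
    - [[-0.01, 0.04, 0], 0]
    - [[0, 0, 0], 0]

```text
time_s: 44.1
tool_pos: [463.8, 24.9, 170.5]
ee_rot: [[0.998, 0.059, -0.001], [0.059, -0.998, -0.003], [-0.001, 0.003, -1.0]]
ft_force: [0.1, 0.5, 0.0]
grip_width: 0.46
gripper_force: 0.0
```

Run:
```python
from h import *
im=snapshot('top');cv2.imwrite('pics/t4.png',im[:,:,::-1]);print(read_state()['time_s'],read_state()['tool_pos'])
a=cv2.imread('pics/top0.png').astype(int);b=im[:,:,::-1].astype(int)
d=(np.abs(a-b).max(2)>45).astype(np.uint8)
def show(nm,x0,x1,y0,y1,z):
    m=np.zeros_like(d);m[y0:y1,x0:x1]=d[y0:y1,x0:x1]
    n,l,st,ce=cv2.connectedComponentsWithStats(m)
    for i in range(1,n):
        if st[i][4]>12:
            q=cv2.minAreaRect(np.argwhere(l==i)[:,::-1].astype(np.float32));print(nm,st[i],ray('top',ce[i],z),np.round(q[1]),round(q[2]))
show('tray',85,185,165,290,20);show('tub',395,510,175,305,40)
th=np.radians(3.8);
for nm,n_,c0,yaw,pts in(('tray','top',(524,366),3.8,[(0,-46.5,18),(92,30,16),(-90,30,9),(0,30,29)]),('tub','top',(477,-376),8.6,[(55,0,109),(-55,0,74)])):
    t=np.radians(yaw)
    for x,y,z in pts:print(nm,(x,y),proj('top',(c0[0]+x*np.cos(t)-y*np.sin(t),c0[1]+x*np.sin(t)+y*np.cos(t),z)))
for u,v in((229,168),(341,175)):print('amber/paper diff',np.abs(a-b)[v-22:v+22,u-22:u+22].mean())
g=b.max(2)[165:290:4,88:182:3]
for r_ in g:print(' '.join('%3d'%v for v in r_))
```

```text
44.15 [464.51209716  28.01752815 170.7928094 ]
tray [118 189  20  76 360] [533.6 379.6  20. ] [14. 75.] 9
tray [107 190  21  42 237] [568.3 414.1  20. ] [20. 36.] 25
tray [147 198  16  58 409] [520.1 313.5  20. ] [57. 15.] 90
tub [422 207  31  26 533] [ 525.  -352.9   40. ] [26. 28.] 45
tub [448 208  11  10  82] [ 543.  -391.6   40. ] [10.  9.] 0
tub [431 255  25  23 350] [ 414.4 -356.2   40. ] [21. 22.] 75
tub [452 254  18  20 200] [ 424.3 -404.5   40. ] [20. 15.] 74
tray (0, -46.5) [154.1 223.8]
tray (92, 30) [122.3 189.3]
tray (-90, 30) [124.3 263.8]
tray (0, 30) [121.  225.5]
tub (55, 0) [452.3 211.9]
tub (-55, 0) [458.3 262.4]
amber/paper diff 5.978994490358127
amber/paper diff 0.35003443526170797
 10  10   8   9   8   8   9  10   9   9  10   9  10   9   9   9   9   9  10   9   9   9  10   9   8   9   9   8  10  10   8   8
 10   8  10   8  10   9  10   8   9   9  11   9   8   9   9  10  19  37  61  64  79 104 157 202 202 199 204 216 231  26  11  10
  9  62  62  74 108 155 196 199 195 197 210 226 227 224 226 228 229 230 230 230 230 233 234 227 205 211 231 198 230  44  11   8
 11 
[... 3007 characters left out ...]
 230 229 229 230 231 229 230 229 231 229 228 202 231  62   9
 10 211 231 111  75 183 220 221 223 225 225 226 227 226 229 228 228 228 228 230 231 207 195 225 221 231 223 227 230 232  72   8
  8 210 230 204 174 183 205 213 227 213 221 227 229 226 227 228 228 228 229 228 221 218 222 224 222 208 200 192 154 127  31   8
 10 209 230 213 213 218 221 215 204 197 165 138 123 111  97  59  37  28  26  15   9   7   7   5  10   7   9   8   8   8   9   8
 10  22  14  11   9   9   7   8   9   7   8  10   7  10   9   8   8   9  10  10   9   9  10  10   9   9  10   9  10   9   9   9
 10   9  10  10   9   9   9   9  10   8   9   8  10   9   9  10  10   9  10   9  10   8  10   9   9  10  10  10   9  10  11  10
```

Run:
```python
from h import *
im=snapshot('top')[:,:,::-1]; a=cv2.imread('pics/top0.png')
for f in(a,im):
    s=f[140:200,200:260].astype(int);p=np.argwhere(s[:,:,2]-s[:,:,0]>50);print(len(p),p.mean(0).round(1),p.min(0),p.max(0))
s=read_state();print(s['time_s'],s['ft_force'],s['gripper_force']);print(order.close_job())
```

```text
492 [26.2 27.9] [14 16] [38 40]
493 [26.2 27.9] [14 16] [38 40]
44.2 [-0.18730475  0.21185014 -0.19524467] 0.0
the job is handed in; nothing more can be done
None
```

I handed the job in at about 44 s: the flask and beaker stand in the wash tub, and the boss head and clamp lie in the steel tray, with the amber bottle and paper box unmoved; the final check was by image measurement, and no pass/fail result came back.

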